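# Ready the film winder

### The arm

A 6-joint arm with a two-finger parallel gripper is mounted at the origin on the work surface. World frame = base frame: x ahead of the robot, y to its left, z up, the work surface at z = 0. Lengths are in mm, angles in rad, forces in N, time in s.
With the tool pointing down it reaches from about 300 to 775 mm from the base axis. Payload 14.6 kg.
Tool frame: the origin (TCP) lies midway between the tips of the shut fingers; the grasp point (between the pads) lies 19 mm behind it (manip.grip_point_offset is the distance from the TCP to the grasp point, in mm); x points along the fingers, z is the direction in which the jaws open and shut, and the axes are right-handed (so a half turn about x gives the same grasp; the last joint's range is limited). The gripper opens to 94 mm and grips with 3 to 60 N. Pads are 16 mm wide; open, the fingers measure 119 mm over their backs; the gripper's body (75 mm by 177 mm) begins 78 mm behind the grasp point.
Start: joints at [-1.314, 0.3, 1.521, -0, 1.321, -0.067], TCP at [174.987, -521.41, 183.846] pointing down, gripper open.
Joint ranges: [-3.03, 3.03], [-0.79, 2.21], [0.23, 2.52], [-1.04, 4.18], [0, 3.07], [-2.55, 2.55]. Speed limits (rad/s): [2.22, 2.22, 2.57, 3.14, 3.14, 3.14].

### API

Orientations are given as [roll, pitch, yaw] about the fixed x, y, z axes, in that order (R = Rz(yaw) Ry(pitch) Rx(roll)).
In Python, from cell import manip, camera, calibration, order gives the robot as it stands.
- The arm moves only by the tool jog_arm, never from a script. Its arguments are lists of equal length, an entry for each row: "turn": the turn, a rotation vector about the tool's x, y, z in degrees, a list of three; "dp": the shift along the tool's x, y, z in cm, a list of three; "gripper": the closure, from 0 (fully open) to 1 (shut). In form: {"turn": [[ax, ay, az], ...], "dp": [[tx, ty, tz], ...], "gripper": [gripper, ...]}. A call has 1 to 8 rows; each row shifts and turns the pose as measured when the row begins, along the tool's axes as they then stand; what a row does not reach is not made up. A row lasts 1/8 s, in which the tool goes at most 62.5 mm and 10.7 degrees, less where a joint would pass 70% of its speed; a pose out of reach is approached as far as the arm can. A call is refused whole if a number of a shift passes 6.25 or a number of a turn 10.7, either way. A call with a gripper value outside its range is refused whole. The fingers move at their own pace and stop on an object; "grip_force" is the grip in N (left out, the last holds). Time passes only in rows, so rows that do not move let the fingers close. It gives the time, the measured TCP pose, the force and the opening at its end, in the units of the state.
- manip.read_state(): the state, without advancing time (a new reading comes with each control period).
- camera(name): name is "side" or "top"; returns (picture, depth): 400x640x3 uint8, red, green, blue; 400x640 float32, mm along the optical axis (not along the pixel's ray), 0 where there is no reading.
- calibration(name): a dict with "K" (3x3 intrinsics, pixels), "world_from_camera" (4x4, takes a point from camera to world coordinates). Camera axes: x right, y down, z forward; pixel columns grow to the right and rows downward; lengths in mm; the calibration is good to about 2 mm. A picture is of the moment at which its call begins. calibration takes no time and is no camera call.
- order.sign_off(): hands the job in, once; it reports no verdict.
The state is a dict: "clock": time; "joints": joint angles; "qd": joint speeds; "effort": joint torques, N m; "eef_pos": TCP position; "eef_rot": TCP orientation; "wrist_force": force on the tool from outside, world axes, zero at the start; "moment": the same for the moment, N m; "finger_gap": finger opening in mm.
Only numpy, scipy, OpenCV 4.12 (cv2) and the standard library are available. Lean on these libraries where they do the work, as an engineer would, in place of code of your own. Each camera call takes 0.05 s, during which the arm holds its last target.

### The job

Take the one long chrome spool core out of the half-open drawer and stand it upright over the pin on the film winder's raised post, fully down, and let it go. Then pull the winder's spring slide, the one with the upright brass handle, out until its pointer fin lines up with the index fin on the scale, and finish still holding it there: the spring draws it back if you let go. Leave the two short cores, the tank and the lens cap where they are.

Things in the scene. Friction and masses are not known exactly. Their poses are not given: they have to be found in the camera images.
- long_core: (Sizes in mm.) Chrome tube standing upright in the drawer, the tallest of three: 76 high, barrel 27 diameter, a 32 diameter flange 4 thick at each end, open bore of 18 diameter right through; about 84 g. Origin: centre of its underside; z along the tube. It has one of three places in a row, 70 apart; its upper half clears the drawer walls and short cores.
- short_core_a: (Sizes in mm.) Chrome core of the same diameters, only 32 high, standing in the drawer; leave it. Origin: centre of its underside.
- short_core_b: (Sizes in mm.) A second short core like short_core_a; leave it. Origin: centre of its underside.
- drawer: (Sizes in mm.) Fixed low wooden cabinet, shallow drawer half out, left or right of the middle (the winder is on the other side). Origin on the bench below the middle of the row of cores; -x is the drawer's front, the row runs along y. Drawer floor 18 above the bench, side walls to 42, front panel (60 to 70 out on -x, 250 wide) to 50, knob out to 86. Cabinet from 75 to 250 on +x, 268 wide, 72 high.
- loader: (Sizes in mm.) Film winder fixed to the bench: grey base plate 285 by 125, 12 thick, from -132 to +153 in x and -51 to +75 in y. Origin on the bench under the handle's home place. Local +x points from the slide to the raised post, local -x is the way the slide pulls out; +y is the side with the scale. All on it is no higher than 50 (pin 66) except the handle.
- seat (a point): (Sizes in mm.) Centre of the flat top (34 diameter) of the winder's raised post, 50 above the bench and 125 from the winder's origin along its +x. A pin of 10 diameter with a tapered tip stands 16 up from here and enters the core's bore.
- slide (a joint): How far the spring slide is pulled out, in m: 0 home, 0.09 its end stop; it moves along the winder's -x. Spring pull 2.2 N at home, growing 110 N per m (about 9 N at 0.06), always drawing it home.
- handle (a point): (Sizes in mm.) Centre of the top of the brass handle, 102 above the bench: an upright block 14 thick (winder's x), 36 wide (winder's y), free from 40 to 102 above the bench; it stands on a dark carriage 40 by 70, top at 40, and moves with the slide.
- pointer (a point): (Sizes in mm.) Tip of the steel pointer fin on the +y side of the carriage, 51 from the winder's centre line and 43 above the bench; the fin is 3 thick along x; moves with the slide.
- index: (Sizes in mm.) Steel index fin, 3 thick along x and 44 above the bench at its top, on a small dark saddle on the winder's scale rail, 60 to the +y side of its centre line; fixed, 45 to 75 out from the pointer's home place. Origin: in the fin's mid plane, 22 above the bench; axes parallel to the winder's. Lined up means that the pointer lies at x = 0 in this frame.
- tank: (Sizes in mm.) Black plastic daylight tank, 82 diameter, 112 high, standing on the bench in the middle near the robot; leave it. Origin: centre of its underside.
- lens_cap: (Sizes in mm.) Steel lens cap, disc 58 diameter, 11 high, lying on the bench in the middle farther away; leave it. Origin: centre of its underside.

How it is judged (in metres and radians):
On the way, in this order (a step that is already met when the one before it is completed fails the run):
1. the long core stands fully down over the pin on the raised post, let go (horizontal distance between long_core and seat below 0.007 m and z of long_core in the frame of seat between -0.004 and 0.004 m and angle between long_core's own z axis and vertical below 0.1 rad and contact force between the fingers and long_core below 0.2 N), for 0.3 s.
2. the slide is pulled out to the index and held (x of pointer in the frame of index between -0.005 and 0.005 m and contact force between the fingers and loader above 1 N), for 0.3 s.
At the end, for the whole second after the job is handed in: The slide is held by the fingers (over 1 N on the winder) with its pointer within 5 mm of the index, while the long core stands upright (within 0.1 rad) over the pin, its underside within 4 mm of the post's top and within 7 mm of its centre, not touched by the fingers (all of step 1 and all of step 2 and value of joint slide above 0.035 m); the arm keeps its last pose, push and grip.
It fails at once if a short core, the tank or the lens cap was moved more than 3 cm (distance of any of short_core_a, short_core_b, tank, lens_cap from where it was at the start of the episode above 0.03 m).
It also fails if it takes over 54 s, if anything falls off the work surface, if the arm or the gripper's body presses on something with over 40 N, if the wrist force passes 120 N, or if a joint passes its speed limit or range.

## Working session

There is one attempt and no reset: what is moved stays moved. The work goes in short steps, Python scripts to look and compute and a tool call to move; the robot and the scene stay as the last step left them, time stands still between calls to the robot, and variables do not carry over. Pictures are saved under pics/ and viewed, and the job is handed in when it is done.

Besides the shell and the picture viewer there is one more tool, called after "Emit:" as name(argument=value, ...), one argument or row to a line, values as JSON. jog_arm: Moves the arm, as the interface text tells. Its arguments: {"type":"object","properties":{"turn":{"type":"array","items":{"type":"array","items":{"type":"number"}}},"dp":{"type":"array","items":{"type":"array","items":{"type":"number"}}},"gripper":{"type":"array","items":{"type":"number"}},"grip_force":{"type":"number"}},"required":["turn","dp","gripper"]}

```bash
mkdir -p pics; ls
python3 - <<'E'
from cell import manip,camera,calibration
import cv2,numpy as np
for n in("side","top"):
    p,d=camera(n); cv2.imwrite(f"pics/{n}0.png",p[:,:,::-1]); np.savez(f"{n}0.npz",p=p,d=d)
    c=calibration(n); print(n,np.round(c["K"],1).tolist(),np.round(c["world_from_camera"],3).tolist())
print(manip.read_state())
E
```

```text
pics
side [[384.2, 0.0, 319.4], [0.0, 384.2, 194.6], [0.0, 0.0, 1.0]] [[-0.888, -0.261, 0.378, 277.89], [-0.46, 0.483, -0.745, 591.044], [0.012, -0.835, -0.549, 531.911], [0.0, 0.0, 0.0, 1.0]]
top [[508.5, 0.0, 312.2], [0.0, 508.5, 195.8], [0.0, 0.0, 1.0]] [[-0.028, -0.995, 0.095, 485.127], [-1.0, 0.028, -0.0, -10.47], [-0.002, -0.095, -0.995, 1128.093], [0.0, 0.0, 0.0, 1.0]]
{'clock': 0.1, 'joints': array([-1.31358071e+00,  3.00435239e-01,  1.52149668e+00,  1.38738858e-05,
        1.32067857e+00, -6.66140048e-02]), 'qd': array([-1.16512235e-03, -2.04295323e-03, -2.61749065e-03,  9.29160745e-04,
        4.06266136e-04,  3.28960980e-05]), 'effort': array([-1.76589194e-03, -5.32649624e+01, -3.53288019e+01,  7.08762067e-02,
        2.34931108e-02, -6.76391073e-05]), 'eef_pos': array([ 174.9413994 , -521.17970344,  183.34170714]), 'eef_rot': array([3.06177625, 1.5697784 , 1.8148061 ]), 'wrist_force': array([ 0.80754508, -0.32745454, -0.49088099]), 'moment': array([-0.01147763, -0.06613852, -0.02304851]), 'finger_gap': 93.84878983652378}
```

View pics/side0.png

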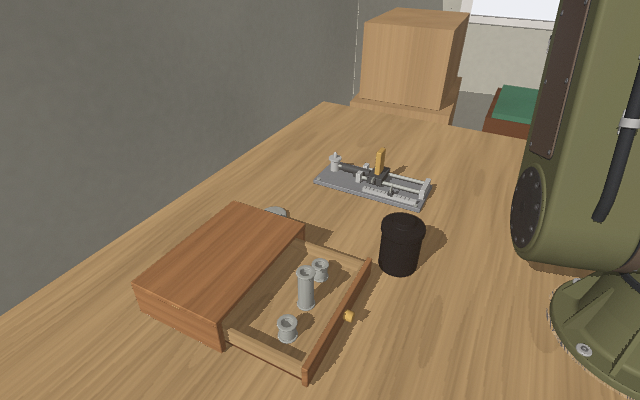

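View pics/top0.png

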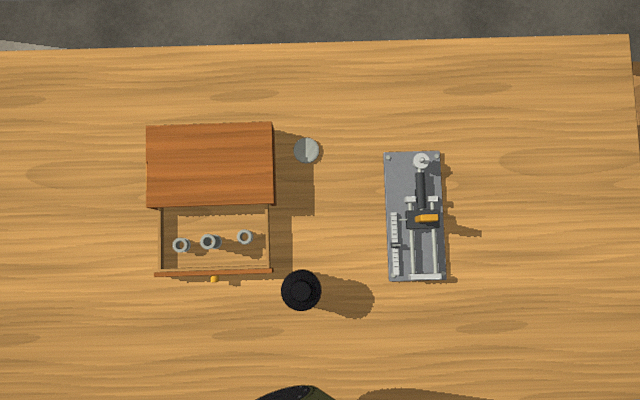

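The drawer is on the left. The long core is the middle one of the three, at top (209,242) and side (306,287). The winder is on the right: post at top (421,160), handle at (427,218), scale on the image-left side at (395,243). The tank is at (301,290). Next I'll zoom in and measure.

Run:
```python
import cv2,numpy as np
t=cv2.imread("pics/top0.png");s=cv2.imread("pics/side0.png")
a=cv2.resize(t[140:290,375:455],None,fx=4,fy=4,interpolation=cv2.INTER_CUBIC)
b=cv2.resize(t[215:285,160:260],None,fx=4,fy=4,interpolation=cv2.INTER_CUBIC)
o=np.zeros((600,730,3),np.uint8);o[:600,:320]=a;o[:280,325:725]=b
c=cv2.resize(s[140:215,310:440],None,fx=3,fy=3,interpolation=cv2.INTER_CUBIC);o[300:300+c.shape[0],325:325+c.shape[1]]=c
cv2.imwrite("pics/zoom0.png",o)
```

```text
(no output)
```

View pics/zoom0.png

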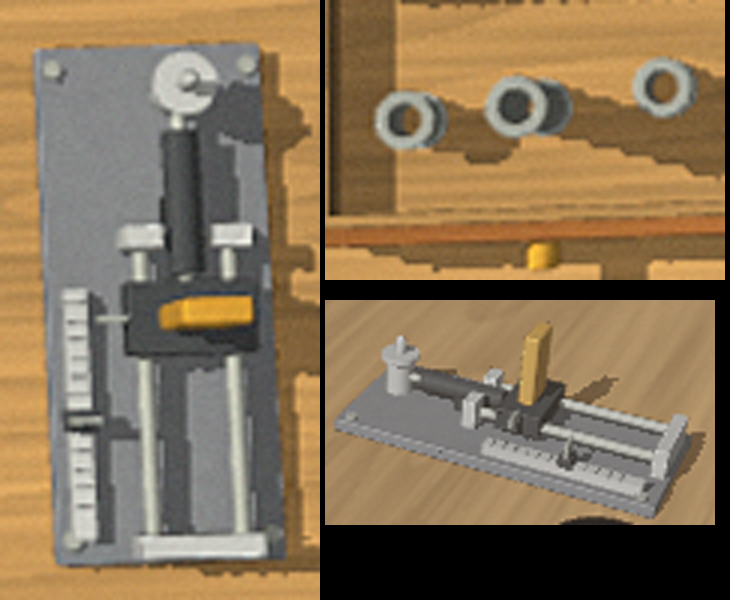

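```bash
cat > h.py <<'E'
import numpy as np,cv2
from cell import calibration,camera,manip
def ray(n,u,v,z):
    c=calibration(n);K=c["K"];T=np.array(c["world_from_camera"])
    d=T[:3,:3]@np.linalg.solve(K,[u,v,1.]);o=T[:3,3];return o+d*(z-o[2])/d[2]
def cloud(n,d):
    c=calibration(n);K=c["K"];T=np.array(c["world_from_camera"])
    v,u=np.mgrid[:d.shape[0],:d.shape[1]]
    P=np.stack([(u-K[0,2])/K[0,0]*d,(v-K[1,2])/K[1,1]*d,d],-1)
    W=P@T[:3,:3].T+T[:3,3];W[d==0]=np.nan;return W
def proj(n,p):
    c=calibration(n);K=np.array(c["K"]);T=np.linalg.inv(np.array(c["world_from_camera"]))
    q=K@(T[:3,:3]@np.array(p)+T[:3,3]);return q[:2]/q[2]
def z(x,y,x0,y0,s=4):return (x+.5)/s-.5+x0,(y+.5)/s-.5+y0
E
python3 - <<'E'
from h import *
np.set_printoptions(precision=1,suppress=True)
f=np.load("top0.npz");p,d=f["p"],f["d"];W=cloud("top",d)
print("table z",W[330:350,150:250,2].mean(),np.std(W[330:350,150:250,2]))
# rays
print("post ray",ray("top",*z(183,83,375,140),50))
print("handle ray",ray("top",*z(217,311,375,140),102))
print("core ray",ray("top",*z(516-325,106,160,215),94))
print("short",ray("top",*z(405-325,120,160,215),50),ray("top",*z(664-325,87,160,215),50))
# depth comps
Z=W[...,2]
def comp(r0,r1,c0,c1,lo,hi):
    m=np.zeros(Z.shape,np.uint8);m[r0:r1,c0:c1]=((Z>lo)&(Z<hi))[r0:r1,c0:c1]
    n,l,s,c=cv2.connectedComponentsWithStats(m)
    for i in range(1,n):
        if s[i,4]>8:
            q=W[l==i];print(lo,hi,s[i],c[i],"world",np.nanmean(q,0),np.nanmin(q,0),np.nanmax(q,0))
comp(215,265,165,260,80,105)
comp(195,230,410,445,92,112)
comp(145,180,405,440,44,58)
hs=cv2.cvtColor(p,cv2.COLOR_RGB2HSV)
# base plate: height 12
m=np.zeros(Z.shape,np.uint8);m[140:295,370:460]=(Z>6)[140:295,370:460]
k=max(cv2.findContours(m,0,2)[0],key=cv2.contourArea);r=cv2.minAreaRect(k);print(r)
b=cv2.boxPoints(r);print([ray("top",u,v,12)[:2] for u,v in b])
E
```

```text
table z nan nan
post ray [ 657.7 -244.8   50. ]
handle ray [ 532.6 -245.1  102. ]
core ray [497.5 204.   94. ]
short [492.3 271.8  50. ] [505.8 134.8  50. ]
80 105 [200 234  16  15 139] [207.6 241. ] world [497.7 203.8  92.8] [483.5 188.5  81.1] [512.1 219.6  98.3]
92 112 [420 214  19   7 128] [429.1 217. ] world [ 533.4 -245.8  100.7] [ 527.  -264.9   92.7] [ 540.3 -228.3  106. ]
44 58 [413 153  17  16 182] [420.9 160.2] world [ 658.1 -246.2   49.3] [ 641.6 -263.7   44.5] [ 674.2 -229.5   56.1]
((414.05316162109375, 215.48358154296875), (130.18829345703125, 57.8074951171875), 86.90594482421875)
[array([ 684.9, -168.1]), array([ 688.3, -296.6]), array([ 402.3, -297.1]), array([ 399.1, -171.6])]
```

```bash
cat >> h.py <<'E'
from scipy.spatial.transform import Rotation as Ro
def plan(target,yaw=None):
    """dp (cm, tool axes now) to target TCP; turn deg about tool x for jaw dir at yaw(deg, of tool z in world), with verticality fix"""
    s=manip.read_state();R=Ro.from_euler("xyz",s["eef_rot"]).as_matrix()
    np.set_printoptions(precision=3,suppress=True)
    print("t",round(s["clock"],2),"tcp",s["eef_pos"],"F",s["wrist_force"],"gap",round(s["finger_gap"],1))
    print("R\n",R)
    print("dp cm",R.T@(np.array(target)-s["eef_pos"])/10)
    if yaw is not None:
        a=np.deg2rad(yaw);zc=np.array([np.cos(a),np.sin(a),0])
        for sg in(1,-1):
            z_=sg*zc;x_=np.array([0,0,-1.]);y_=np.cross(z_,x_);G=np.stack([x_,y_,z_],1)
            print("turn deg",np.rad2deg(Ro.from_matrix(R.T@G).as_rotvec()),"dp after turn",G.T@(np.array(target)-s["eef_pos"])/10)
E
python3 - <<'E'
from h import *
t=cv2.imread("pics/top0.png")
a=cv2.resize(t[200:275,380:450],None,fx=8,fy=8,interpolation=cv2.INTER_CUBIC)
cv2.imwrite("pics/zoom1.png",a)
plan([497.5,204,200],0)
E
```

```text
t 0.1 tcp [ 174.941 -521.18   183.342] F [ 0.808 -0.327 -0.491] gap 93.8
R
 [[-0.     0.948  0.318]
 [ 0.001  0.318 -0.948]
 [-1.     0.    -0.001]]
dp cm [ -1.602  53.654 -58.487]
turn deg [-71.446  -0.048  -0.04 ] dp after turn [-1.666 72.518 32.256]
turn deg [108.554  -0.044   0.052] dp after turn [ -1.666 -72.518 -32.256]
```

View pics/zoom1.png

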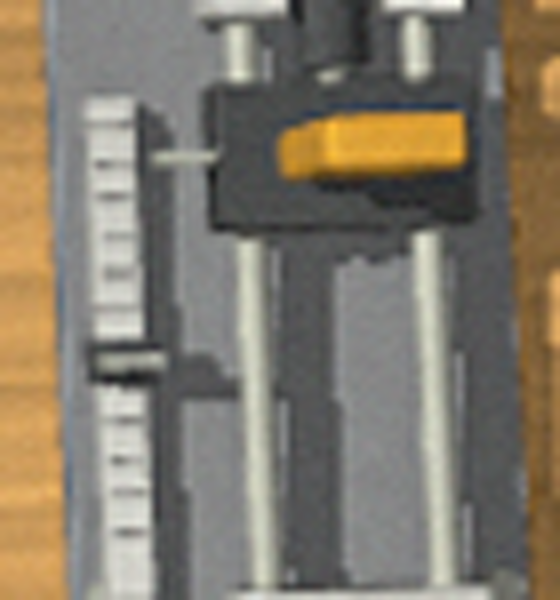

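Run:
```python
from h import *
print("pointer",ray("top",*z(155,157,380,200,8),43),ray("top",*z(200,157,380,200,8),43))
print("index",ray("top",*z(130,361,380,200,8),44),ray("top",*z(160,359,380,200,8),44))
print("handle corners",[ray("top",*z(x,y,380,200,8),102)[:2] for x,y in[(325,112),(463,112),(466,168),(330,172)]])
f=np.load("side0.npz");
for q in([497.5,204,94],[658,-245.5,50],[533,-245.5,102]):print(proj("side",q))
s=cv2.imread("pics/side0.png")
o=np.hstack([cv2.resize(s[y-25:y+25,x-25:x+25],None,fx=5,fy=5,interpolation=cv2.INTER_CUBIC) for x,y in((306,272),(335,155),(380,153))])
cv2.imwrite("pics/zs.png",o)
```

```text
pointer [ 533.30356076 -194.55667777   43.        ] [ 532.96726031 -206.54830515   43.        ]
index [ 479.38438761 -185.37589721   44.        ] [ 479.68983265 -193.34877697   44.        ]
handle corners [array([ 540.83306387, -227.92903189]), array([ 539.85617196, -262.73213812]), array([ 525.71612689, -262.76280647]), array([ 525.66931759, -228.46040722])]
[305.33478931 270.75491615]
[334.70334918 156.90893742]
[380.7853814  149.59208059]
```

View pics/zs.png

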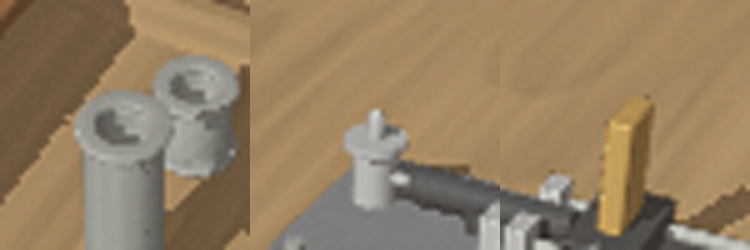

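Emit:
jog_arm(
  turn=[
    [-10, 0, 0],
    [-10, 0, 0],
    [-10, 0, 0],
    [-10, 0, 0],
    [-10, 0, 0],
    [-10, 0, 0],
    [-10, 0, 0],
    [-1, 0, 0],
  ],
  dp=[
    [-1, 0, 0],
    [-0.7, 0, 0],
    [0, 0, 0],
    [0, 0, 0],
    [0, 0, 0],
    [0, 0, 0],
    [0, 0, 0],
    [0, 0, 0],
  ],
  gripper=[0.3, 0.3, 0.3, 0.3, 0.3, 0.3, 0.3, 0.3],
  grip_force=20,
)

```text
clock: 1.1
eef_pos: [174.6, -519.9, 198.1]
eef_rot: [1.796, 1.564, 1.826]
wrist_force: [0.1, 0.4, -0.4]
finger_gap: 65.9
```

The side view agrees with the top-view points to within 1 px. The core's top is at (305.6,271.6) and the post's top at (335.2,157.6). The pointer needs about 53.6 mm of pull.

```bash
python3 -c "
from h import *
plan([497.5,204,200],0)"
```

```text
t 1.1 tcp [ 174.611 -519.905  198.116] F [ 0.078  0.37  -0.351] gap 65.9
R
 [[-0.002 -0.031  1.   ]
 [ 0.007  1.     0.031]
 [-1.     0.007 -0.002]]
dp cm [ 0.233 71.365 34.496]
turn deg [ 1.759 -0.093 -0.379] dp after turn [-0.188 72.39  32.289]
turn deg [-178.24     0.589   -0.144] dp after turn [ -0.188 -72.39  -32.289]
```

Emit:
jog_arm(
  turn=[
    [1.7, 0, -0.4],
    [0, 0, 0],
    [0, 0, 0],
    [0, 0, 0],
    [0, 0, 0],
    [0, 0, 0],
    [0, 0, 0],
    [0, 0, 0],
  ],
  dp=[
    [0, 4, 2],
    [0, 5, 2.2],
    [0, 5, 2.2],
    [0, 5, 2.2],
    [0, 5, 2.2],
    [0, 5, 2.2],
    [0, 5, 2.2],
    [0, 5, 2.2],
  ],
  gripper=[0.3, 0.3, 0.3, 0.3, 0.3, 0.3, 0.3, 0.3],
)

```text
clock: 2.1
eef_pos: [356.1, -121.9, 197.1]
eef_rot: [2.496, 1.57, 2.457]
wrist_force: [0.8, -0.2, 0.2]
finger_gap: 65.9
```

```bash
python3 -c "
from h import *
plan([497.5,204,200],0)"
```

```text
t 2.1 tcp [ 356.073 -121.925  197.08 ] F [ 0.778 -0.17   0.175] gap 65.9
R
 [[-0.001  0.039  0.999]
 [ 0.001  0.999 -0.039]
 [-1.     0.001 -0.001]]
dp cm [-0.284 33.121 12.856]
turn deg [-2.243 -0.039 -0.031] dp after turn [-0.292 32.592 14.143]
turn deg [177.757  -0.048   0.061] dp after turn [ -0.292 -32.592 -14.143]
```

Emit:
jog_arm(
  turn=[
    [-2.2, 0, 0],
    [0, 0, 0],
    [0, 0, 0],
    [0, 0, 0],
    [0, 0, 0],
    [0, 0, 0],
    [0, 0, 0],
    [0, 0, 0],
  ],
  dp=[
    [0, 5, 2],
    [0, 5, 2.2],
    [0, 5, 2.2],
    [0, 5, 2.2],
    [0, 5, 2.2],
    [0, 4, 1.8],
    [0, 2, 1],
    [0, 0, 0],
  ],
  gripper=[0.3, 0.3, 0.3, 0.3, 0.3, 0.3, 0.3, 0.3],
)

```text
clock: 3.1
eef_pos: [500.0, 200.3, 196.5]
eef_rot: [-2.024, 1.57, -2.052]
wrist_force: [-0.0, -0.3, -0.6]
finger_gap: 65.9
```

```bash
python3 -c "
from h import *
plan([497.5,204,200],0)"
```

```text
t 3.1 tcp [500.038 200.272 196.471] F [-0.    -0.306 -0.634] gap 65.9
R
 [[-0.     0.027  1.   ]
 [-0.     1.    -0.027]
 [-1.    -0.    -0.   ]]
dp cm [-0.353  0.366 -0.264]
turn deg [-1.557 -0.012  0.024] dp after turn [-0.353  0.373 -0.254]
turn deg [178.443   0.037   0.019] dp after turn [-0.353 -0.373  0.254]
```

Emit:
jog_arm(
  turn=[
    [-1.5, 0, 0],
    [0, 0, 0],
    [0, 0, 0],
    [0, 0, 0],
    [0, 0, 0],
    [0, 0, 0],
  ],
  dp=[
    [0, 0.37, -0.26],
    [0, 0, 0],
    [3, 0, 0],
    [3, 0, 0],
    [0, 0, 0],
    [0, 0, 0],
  ],
  gripper=[0.3, 0.3, 0.3, 0.3, 0.3, 0.3],
)

```text
clock: 3.85
eef_pos: [497.2, 200.8, 137.9]
eef_rot: [0.113, 1.568, 0.106]
wrist_force: [-1.0, -0.7, 0.0]
finger_gap: 65.5
```

```bash
python3 -c "
from h import *
plan([497.5,204,48],0)"
```

```text
t 3.85 tcp [497.229 200.784 137.948] F [-0.994 -0.722  0.037] gap 65.5
R
 [[ 0.003  0.007  1.   ]
 [ 0.     1.    -0.007]
 [-1.     0.     0.003]]
dp cm [ 8.995  0.319 -0.004]
turn deg [-0.408  0.182 -0.02 ] dp after turn [8.995 0.322 0.027]
turn deg [179.592  -0.031  -0.285] dp after turn [ 8.995 -0.322 -0.027]
```

Emit:
jog_arm(
  turn=[
    [0, 0.2, 0],
    [0, 0, 0],
    [0, 0, 0],
    [0, 0, 0],
    [0, 0, 0],
    [0, 0, 0],
  ],
  dp=[
    [0, 0.35, 0],
    [3, 0, 0],
    [3, 0, 0],
    [2, 0, 0],
    [0.8, 0, 0],
    [0, 0, 0],
  ],
  gripper=[0.3, 0.3, 0.3, 0.3, 0.3, 0.3],
)

```text
clock: 4.6
eef_pos: [500.7, 206.2, 54.0]
eef_rot: [0.419, 1.562, 0.411]
wrist_force: [0.3, -0.7, 0.6]
finger_gap: 65.7
```

Run:
```python
from h import *
plan([497.5,204,48],0)
p,d=camera("side");q=cv2.resize(p[200:380,200:400],None,fx=3,fy=3,interpolation=cv2.INTER_CUBIC)
cv2.imwrite("pics/g1.png",q[:,:,::-1])
```

```text
t 4.6 tcp [500.729 206.204  54.001] F [ 0.271 -0.738  0.58 ] gap 65.7
R
 [[ 0.008  0.008  1.   ]
 [ 0.004  1.    -0.008]
 [-1.     0.004  0.008]]
dp cm [ 0.597 -0.225 -0.326]
turn deg [-0.444  0.484 -0.213] dp after turn [ 0.6   -0.22  -0.323]
turn deg [179.554  -0.334  -0.759] dp after turn [0.6   0.22  0.323]
```

View pics/g1.png

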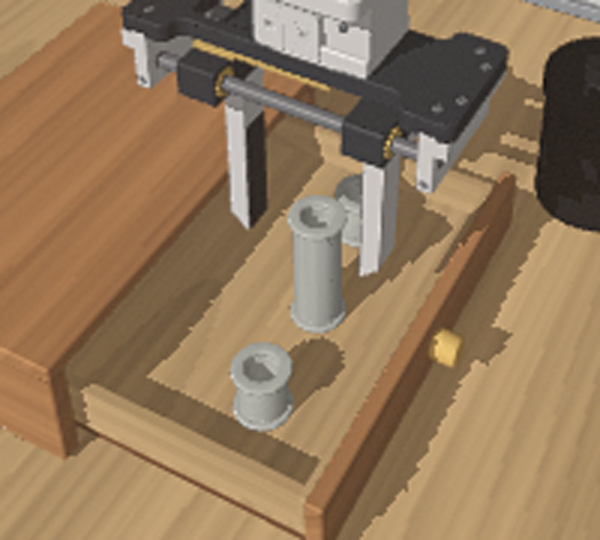

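The fingers straddle the long core (core at crop (317,265), fingers at (245,160) and (378,220)). I'll trim the position and then close.

Emit:
jog_arm(
  turn=[
    [-0.4, 0.4, -0.2],
    [0, 0, 0],
    [0, 0, 0],
  ],
  dp=[
    [0.5, -0.22, -0.3],
    [0, 0, 0],
    [0, 0, 0],
  ],
  gripper=[0.3, 0.3, 0.3],
)

```text
clock: 5.03
eef_pos: [498.6, 204.3, 50.8]
eef_rot: [0.248, 1.566, 0.248]
wrist_force: [0.6, -0.3, -0.3]
finger_gap: 65.8
```

```bash
python3 -c "
from h import *
plan([497.5,204,48],0)"
```

```text
t 5.03 tcp [498.617 204.259  50.827] F [ 0.551 -0.271 -0.3  ] gap 65.8
R
 [[ 0.004  0.     1.   ]
 [ 0.001  1.    -0.   ]
 [-1.     0.001  0.004]]
dp cm [ 0.282 -0.026 -0.113]
turn deg [-0.015  0.24  -0.061] dp after turn [ 0.283 -0.026 -0.112]
turn deg [179.985  -0.095  -0.377] dp after turn [0.283 0.026 0.112]
```

Emit:
jog_arm(
  turn=[
    [0, 0.2, 0],
    [0, 0, 0],
    [0, 0, 0],
    [0, 0, 0],
    [0, 0, 0],
    [0, 0, 0],
  ],
  dp=[
    [0.3, 0, -0.1],
    [0, 0, 0],
    [0, 0, 0],
    [0, 0, 0],
    [0, 0, 0],
    [0, 0, 0],
  ],
  gripper=[0.3, 1, 1, 1, 1, 1],
)

```text
clock: 5.78
eef_pos: [497.7, 204.3, 47.8]
eef_rot: [0.997, 1.569, 0.996]
wrist_force: [-0.8, 0.0, 0.1]
finger_gap: 30.8
```

```bash
python3 -c "
from h import *
plan([497.5,204,48],0)"
```

```text
t 5.78 tcp [497.663 204.285  47.833] F [-0.819  0.04   0.099] gap 30.8
R
 [[ 0.001  0.     1.   ]
 [ 0.001  1.    -0.   ]
 [-1.     0.001  0.001]]
dp cm [-0.017 -0.028 -0.016]
turn deg [-0.019  0.042 -0.066] dp after turn [-0.017 -0.029 -0.016]
turn deg [179.981  -0.103  -0.067] dp after turn [-0.017  0.029  0.016]
```

Emit:
jog_arm(
  turn=[
    [0, 0, 0],
    [0, 0, 0],
    [0, 0, 0],
  ],
  dp=[
    [0, 0, 0],
    [0, 0, 0],
    [0, 0, 0],
  ],
  gripper=[1, 1, 1],
)

```text
clock: 6.15
eef_pos: [497.7, 204.3, 47.9]
eef_rot: [0.925, 1.569, 0.924]
wrist_force: [0.6, -0.5, -0.6]
finger_gap: 31.0
```

Run:
```python
from h import *
plan([497.5,204,48],0)
p,d=camera("side");q=cv2.resize(p[200:330,240:380],None,fx=4,fy=4,interpolation=cv2.INTER_CUBIC)
cv2.imwrite("pics/g2.png",q[:,:,::-1])
```

```text
t 6.15 tcp [497.712 204.31   47.878] F [ 0.634 -0.487 -0.626] gap 31.0
R
 [[ 0.001  0.     1.   ]
 [ 0.001  1.    -0.   ]
 [-1.     0.001  0.001]]
dp cm [-0.012 -0.031 -0.021]
turn deg [-0.017  0.052 -0.068] dp after turn [-0.012 -0.031 -0.021]
turn deg [179.983  -0.108  -0.081] dp after turn [-0.012  0.031  0.021]
```

View pics/g2.png

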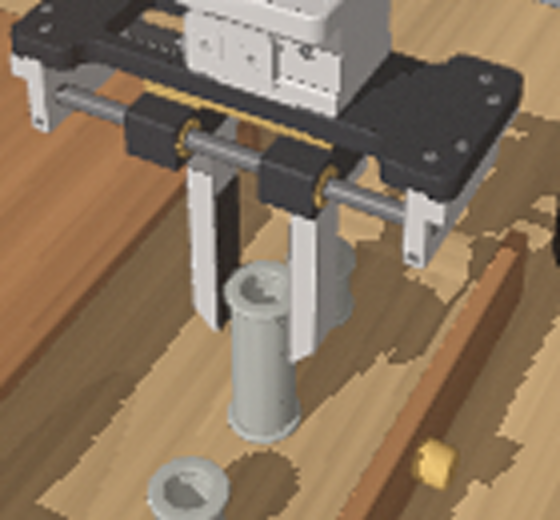

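The pads hold the core by its top flange (gap 31, flange 32); the core stands upright at crop (265,360). I'll lift it.

Emit:
jog_arm(
  turn=[
    [0, 0, 0],
    [0, 0, 0],
    [0, 0, 0],
    [0, 0, 0],
    [0, 0, 0],
    [0, 0, 0],
    [0, 0, 0],
    [0, 0, 0],
  ],
  dp=[
    [0, 0, 0],
    [-0.5, 0, 0],
    [-1.5, 0, 0],
    [-2, 0, 0],
    [-2.5, 0, 0],
    [-3, 0, 0],
    [-3, 0, 0],
    [-2, 0, 0],
  ],
  gripper=[1, 1, 1, 1, 1, 1, 1, 1],
  grip_force=30,
)

```text
clock: 7.2
eef_pos: [497.0, 204.0, 202.2]
eef_rot: [0.687, 1.568, 0.687]
wrist_force: [-0.3, -0.4, -1.3]
finger_gap: 30.0
```

Run:
```python
from h import *
plan([658,-245.5,215],0)
p,d=camera("side");q=cv2.resize(p[150:350,200:400],None,fx=3,fy=3,interpolation=cv2.INTER_CUBIC)
cv2.imwrite("pics/g3.png",q[:,:,::-1])
```

```text
t 7.2 tcp [497.025 203.983 202.166] F [-0.294 -0.379 -1.266] gap 30.0
R
 [[ 0.002  0.     1.   ]
 [ 0.002  1.    -0.   ]
 [-1.     0.002  0.002]]
dp cm [ -1.322 -44.942  16.112]
turn deg [-0.016  0.106 -0.087] dp after turn [ -1.283 -44.948  16.097]
turn deg [179.984  -0.137  -0.167] dp after turn [ -1.283  44.948 -16.097]
```

View pics/g3.png

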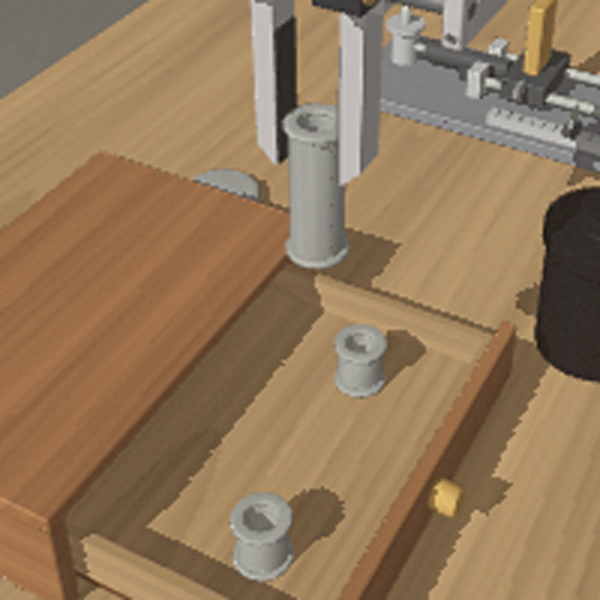

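The core is lifted and upright (crop (317,185)), and the short cores haven't moved. I'll carry it to the post at moderate speed.

Emit:
jog_arm(
  turn=[
    [0, 0, 0],
    [0, 0, 0],
    [0, 0, 0],
    [0, 0, 0],
    [0, 0, 0],
    [0, 0, 0],
    [0, 0, 0],
    [0, 0, 0],
  ],
  dp=[
    [0, -1.5, 0.5],
    [0, -2.5, 1],
    [0, -3, 1.1],
    [0, -3, 1.1],
    [0, -3, 1.1],
    [0, -3, 1.1],
    [0, -3, 1.1],
    [0, -3, 1.1],
  ],
  gripper=[1, 1, 1, 1, 1, 1, 1, 1],
)

```text
clock: 8.25
eef_pos: [579.0, -28.2, 200.0]
eef_rot: [2.215, 1.568, 2.216]
wrist_force: [-0.1, 0.0, -0.8]
finger_gap: 30.1
```

Run:
```python
from h import *
plan([658,-245.5,210],0)
```

```text
t 8.25 tcp [578.95  -28.211 199.991] F [-0.059  0.047 -0.795] gap 30.1
R
 [[-0.002 -0.001  1.   ]
 [ 0.002  1.     0.001]
 [-1.     0.002 -0.002]]
dp cm [ -1.057 -21.734   7.885]
turn deg [ 0.049 -0.087 -0.115] dp after turn [ -1.001 -21.729   7.905]
turn deg [-179.951    0.181   -0.136] dp after turn [-1.001 21.729 -7.905]
```

Emit:
jog_arm(
  turn=[
    [0, 0, 0],
    [0, 0, 0],
    [0, 0, 0],
    [0, 0, 0],
    [0, 0, 0],
    [0, 0, 0],
    [0, 0, 0],
    [0, 0, 0],
  ],
  dp=[
    [0, -3, 1.1],
    [0, -3, 1.1],
    [0, -3, 1.1],
    [0, -3, 1.1],
    [0, -3, 1.1],
    [0, -2.5, 0.9],
    [0, -1.5, 0.5],
    [0, 0, 0],
  ],
  gripper=[1, 1, 1, 1, 1, 1, 1, 1],
)

```text
clock: 9.25
eef_pos: [644.2, -235.1, 190.2]
eef_rot: [2.796, 1.556, 2.79]
wrist_force: [0.2, -0.2, -1.1]
finger_gap: 30.0
```

Run:
```python
from h import *
plan([658,-245.5,150],0)
```

```text
t 9.25 tcp [ 644.244 -235.133  190.22 ] F [ 0.22  -0.231 -1.088] gap 30.0
R
 [[-0.014  0.006  1.   ]
 [ 0.005  1.    -0.006]
 [-1.     0.005 -0.014]]
dp cm [ 3.997 -1.049  1.437]
turn deg [-0.319 -0.792 -0.288] dp after turn [ 4.022 -1.037  1.376]
turn deg [179.677  -0.452   1.242] dp after turn [ 4.022  1.037 -1.376]
```

Emit:
jog_arm(
  turn=[
    [-0.3, -0.8, -0.3],
    [0, 0, 0],
    [0, 0, 0],
    [0, 0, 0],
    [0, 0, 0],
  ],
  dp=[
    [0, -1, 1.4],
    [0, 0, 0],
    [2, 0, 0],
    [2, 0, 0],
    [0, 0, 0],
  ],
  gripper=[1, 1, 1, 1, 1],
)

```text
clock: 9.88
eef_pos: [655.8, -243.3, 148.0]
eef_rot: [2.699, 1.568, 2.7]
wrist_force: [0.5, 0.0, 0.1]
finger_gap: 30.1
```

Run:
```python
from h import *
plan([658,-245.2,105],0)
```

```text
t 9.88 tcp [ 655.789 -243.328  148.009] F [0.502 0.034 0.055] gap 30.1
R
 [[-0.003 -0.001  1.   ]
 [ 0.001  1.     0.001]
 [-1.     0.001 -0.003]]
dp cm [ 4.3   -0.193  0.233]
turn deg [ 0.041 -0.162 -0.076] dp after turn [ 4.301 -0.187  0.221]
turn deg [-179.959    0.12    -0.254] dp after turn [ 4.301  0.187 -0.221]
```

Emit:
jog_arm(
  turn=[
    [0, -0.2, 0],
    [0, 0, 0],
    [0, 0, 0],
    [0, 0, 0],
    [0, 0, 0],
  ],
  dp=[
    [0, -0.2, 0.2],
    [2, 0, 0],
    [1.5, 0, 0],
    [0.3, 0, 0],
    [0, 0, 0],
  ],
  gripper=[1, 1, 1, 1, 1],
)

```text
clock: 10.5
eef_pos: [658.0, -245.0, 109.0]
eef_rot: [0.422, 1.569, 0.423]
wrist_force: [0.1, -0.6, -0.7]
finger_gap: 30.0
```

Run:
```python
from h import *
plan([658,-245.2,105],0)
p,d=camera("side");q=cv2.resize(p[90:190,290:400],None,fx=5,fy=5,interpolation=cv2.INTER_CUBIC)
cv2.imwrite("pics/g4.png",q[:,:,::-1])
s=manip.read_state();b=s["eef_pos"]+[-.2,-.3,-30]
print("pred core bottom px",proj("side",b),"seat",proj("side",[658,-245.3,50]),"pin tip",proj("side",[658,-245.3,66]))
```

```text
t 10.5 tcp [ 657.979 -244.997  109.021] F [ 0.147 -0.618 -0.698] gap 30.0
R
 [[ 0.002 -0.001  1.   ]
 [ 0.001  1.     0.001]
 [-1.     0.001  0.002]]
dp cm [ 0.402 -0.021  0.001]
turn deg [ 0.063  0.117 -0.052] dp after turn [ 0.402 -0.02   0.002]
turn deg [-179.937    0.082    0.183] dp after turn [ 0.402  0.02  -0.002]
pred core bottom px [335.1   147.147] seat [334.671 156.94 ] pin tip [334.874 151.595]
```

View pics/g4.png

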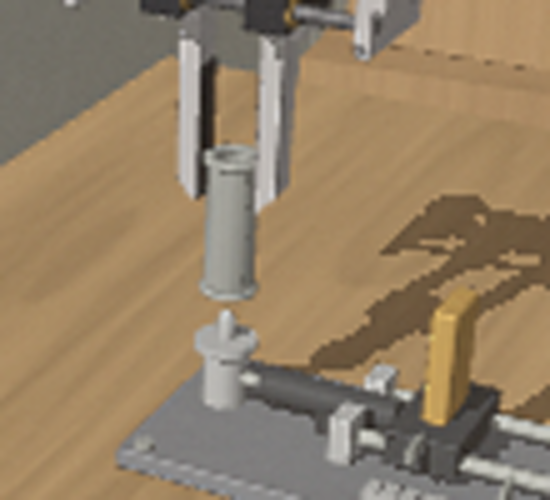

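The core hangs directly above the pin: its underside is at px (335.6,148.2) and the post's top at (335.2,158.2), as predicted. I'll lower it.

Emit:
jog_arm(
  turn=[
    [0, 0, 0],
    [0, 0, 0],
    [0, 0, 0],
    [0, 0, 0],
    [0, 0, 0],
    [0, 0, 0],
    [0, 0, 0],
  ],
  dp=[
    [1, 0, 0],
    [0.8, 0, 0],
    [0.4, 0, 0],
    [0.3, 0, 0],
    [0.2, 0, 0],
    [0, 0, 0],
    [0, 0, 0],
  ],
  gripper=[1, 1, 1, 1, 1, 1, 1],
)

```text
clock: 11.42
eef_pos: [658.5, -245.1, 81.2]
eef_rot: [0.101, 1.567, 0.102]
wrist_force: [0.1, 0.0, -1.0]
finger_gap: 30.3
```

Run:
```python
from h import *
plan([658,-245.2,80],0)
```

```text
t 11.43 tcp [ 658.472 -245.095   81.155] F [ 0.099  0.005 -0.985] gap 30.3
R
 [[ 0.003 -0.001  1.   ]
 [ 0.     1.     0.001]
 [-1.     0.     0.003]]
dp cm [ 0.115 -0.01  -0.048]
turn deg [ 0.068  0.197 -0.02 ] dp after turn [ 0.115 -0.01  -0.047]
turn deg [-179.932    0.032    0.31 ] dp after turn [0.115 0.01  0.047]
```

Emit:
jog_arm(
  turn=[
    [0, 0.2, 0],
    [0, 0, 0],
    [0, 0, 0],
    [0, 0, 0],
  ],
  dp=[
    [0.15, 0, 0],
    [0.1, 0, 0],
    [0, 0, 0],
    [0, 0, 0],
  ],
  gripper=[1, 1, 1, 1],
)

```text
clock: 11.92
eef_pos: [659.0, -245.4, 79.9]
eef_rot: [-0.363, 1.569, -0.362]
wrist_force: [-0.4, 0.1, 0.0]
finger_gap: 30.1
```

Run:
```python
from h import *
plan([658,-245.2,80],0)
p,d=camera("side");q=cv2.resize(p[90:190,290:400],None,fx=5,fy=5,interpolation=cv2.INTER_CUBIC)
cv2.imwrite("pics/g5.png",q[:,:,::-1])
```

```text
t 11.93 tcp [ 658.992 -245.388   79.937] F [-0.419  0.132  0.033] gap 30.1
R
 [[ 0.002 -0.001  1.   ]
 [-0.001  1.     0.001]
 [-1.    -0.001  0.002]]
dp cm [-0.006  0.019 -0.099]
turn deg [0.065 0.088 0.033] dp after turn [-0.006  0.019 -0.099]
turn deg [-179.935   -0.052    0.138] dp after turn [-0.006 -0.019  0.099]
```

View pics/g5.png

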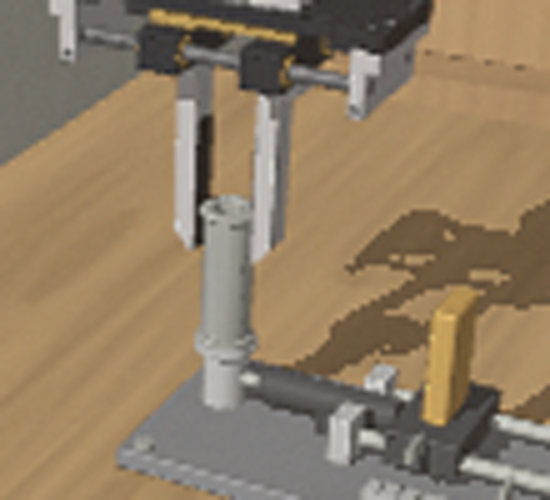

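The core is over the pin with its flange at the post's top (crop (226,343)). There's no contact force yet, so I'll go a touch lower.

Emit:
jog_arm(
  turn=[
    [0, 0, 0],
    [0, 0, 0],
    [0, 0, 0],
  ],
  dp=[
    [0.15, 0, -0.1],
    [0.1, 0, 0],
    [0, 0, 0],
  ],
  gripper=[1, 1, 1],
)

```text
clock: 12.35
eef_pos: [659.3, -245.8, 79.9]
eef_rot: [-0.351, 1.564, -0.349]
wrist_force: [-0.8, 0.3, 0.4]
finger_gap: 30.1
```

Run:
```python
from h import *
plan([658,-245.2,80],0)
```

```text
t 12.35 tcp [ 659.284 -245.752   79.94 ] F [-0.811  0.302  0.44 ] gap 30.1
R
 [[ 0.006 -0.001  1.   ]
 [-0.002  1.     0.001]
 [-1.    -0.002  0.006]]
dp cm [-0.007  0.055 -0.128]
turn deg [0.072 0.342 0.125] dp after turn [-0.006  0.055 -0.128]
turn deg [-179.928   -0.196    0.537] dp after turn [-0.006 -0.055  0.128]
```

Emit:
jog_arm(
  turn=[
    [0, 0, 0],
    [0, 0, 0],
    [0, 0, 0],
    [0, 0, 0],
    [0, 0, 0],
  ],
  dp=[
    [0, 0, 0],
    [0, 0, 0],
    [0, 0, 0],
    [0, 0, 0],
    [0, 0, 0],
  ],
  gripper=[0.6, 0.5, 0.3, 0.3, 0.3],
)

```text
clock: 12.98
eef_pos: [659.0, -245.7, 79.0]
eef_rot: [-0.342, 1.566, -0.341]
wrist_force: [1.2, 0.3, -0.7]
finger_gap: 65.4
```

Run:
```python
from h import *
plan([658,-245.2,80],0)
p,d=camera("side");q=cv2.resize(p[90:190,290:400],None,fx=5,fy=5,interpolation=cv2.INTER_CUBIC)
cv2.imwrite("pics/g6.png",q[:,:,::-1])
```

```text
t 12.97 tcp [ 658.99  -245.652   79.022] F [ 1.176  0.349 -0.658] gap 65.4
R
 [[ 0.005 -0.001  1.   ]
 [-0.002  1.     0.001]
 [-1.    -0.002  0.005]]
dp cm [-0.098  0.045 -0.098]
turn deg [0.068 0.281 0.1  ] dp after turn [-0.098  0.045 -0.099]
turn deg [-179.931   -0.156    0.441] dp after turn [-0.098 -0.045  0.099]
```

View pics/g6.png

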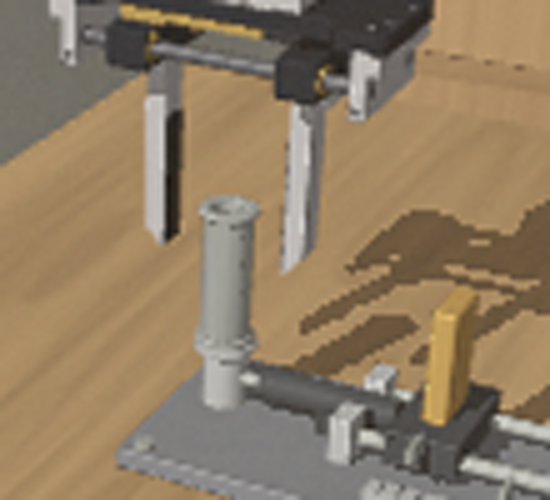

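Released: the core stands upright and seated on the post (crop (228,275)), clear of the fingers. I'll raise the arm straight up and move to the handle at (533,-245.5).

Emit:
jog_arm(
  turn=[
    [0, 0, 0],
    [0, 0, 0],
    [0, 0, 0],
    [0, 0, 0],
    [0, 0, 0],
    [0, 0, 0],
    [0, 0, 0],
  ],
  dp=[
    [-1, 0, 0],
    [-2, 0, 0],
    [-3, 0, 0],
    [-3, 0, 0],
    [-2, 0, 0],
    [0, 0, 0],
    [0, 0, 0],
  ],
  gripper=[0.3, 0.3, 0.3, 0.3, 0.3, 0.3, 0.3],
)

```text
clock: 13.9
eef_pos: [658.8, -245.6, 200.0]
eef_rot: [-0.376, 1.56, -0.375]
wrist_force: [0.8, -0.4, 0.3]
finger_gap: 65.8
```

Run:
```python
from h import *
plan([533,-245.5,180],0)
for n,(y0,y1,x0,x1) in {"side":(90,190,290,400),"top":(140,290,375,455)}.items():
    p,d=camera(n);q=cv2.resize(p[y0:y1,x0:x1],None,fx=4,fy=4,interpolation=cv2.INTER_CUBIC)
    cv2.imwrite(f"pics/h1{n}.png",q[:,:,::-1])
```

```text
t 13.9 tcp [ 658.791 -245.554  200.046] F [ 0.826 -0.382  0.307] gap 65.8
R
 [[ 0.01  -0.001  1.   ]
 [-0.004  1.     0.001]
 [-1.    -0.004  0.01 ]]
dp cm [  1.878   0.029 -12.599]
turn deg [0.073 0.577 0.227] dp after turn [  2.005   0.005 -12.579]
turn deg [-179.925   -0.357    0.906] dp after turn [ 2.005 -0.005 12.579]
```

View pics/h1side.png

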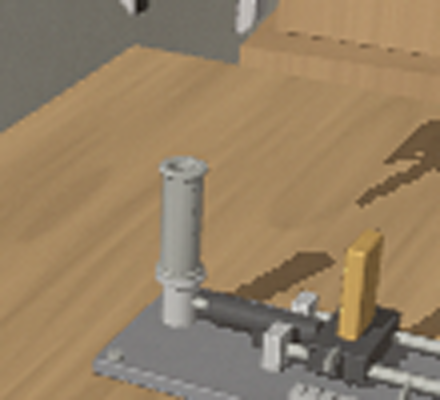

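The core stands alone, upright, with its base flush on the post. Now to the handle.

Emit:
jog_arm(
  turn=[
    [0, 0.6, 0.2],
    [0, 0, 0],
    [0, 0, 0],
    [0, 0, 0],
    [0, 0, 0],
    [0, 0, 0],
    [0, 0, 0],
  ],
  dp=[
    [0, 0, -1],
    [0, 0, -3],
    [0, 0, -3],
    [0, 0, -3],
    [0, 0, -2.2],
    [0, 0, 0],
    [0, 0, 0],
  ],
  gripper=[0.3, 0.3, 0.3, 0.3, 0.3, 0.3, 0.3],
)

```text
clock: 14.88
eef_pos: [529.5, -244.9, 195.9]
eef_rot: [2.794, 1.561, 2.795]
wrist_force: [0.4, -0.7, -0.2]
finger_gap: 65.7
```

Run:
```python
from h import *
plan([533,-245.5,120],0.3)
```

```text
t 14.88 tcp [ 529.485 -244.901  195.897] F [ 0.448 -0.684 -0.171] gap 65.7
R
 [[-0.009 -0.001  1.   ]
 [ 0.003  1.     0.001]
 [-1.     0.003 -0.009]]
dp cm [ 7.586 -0.085  0.421]
turn deg [-0.249 -0.524 -0.191] dp after turn [ 7.59  -0.062  0.351]
turn deg [179.749  -0.3     0.821] dp after turn [ 7.59   0.062 -0.351]
```

Emit:
jog_arm(
  turn=[
    [-0.2, -0.5, -0.2],
    [0, 0, 0],
    [0, 0, 0],
    [0, 0, 0],
    [0, 0, 0],
    [0, 0, 0],
  ],
  dp=[
    [0, 0, 0.35],
    [2, 0, 0],
    [3, 0, 0],
    [2, 0, 0],
    [0, 0, 0],
    [0, 0, 0],
  ],
  gripper=[0.3, 0.3, 0.3, 0.3, 0.3, 0.3],
)

```text
clock: 15.62
eef_pos: [536.7, -244.4, 123.4]
eef_rot: [-0.41, 1.569, -0.403]
wrist_force: [-0.7, 0.0, 0.7]
finger_gap: 65.6
```

Run:
```python
from h import *
plan([533,-245.5,62],0.3)
```

```text
t 15.62 tcp [ 536.73  -244.417  123.354] F [-0.738  0.003  0.689] gap 65.6
R
 [[ 0.001 -0.007  1.   ]
 [-0.001  1.     0.007]
 [-1.    -0.001  0.001]]
dp cm [ 6.135 -0.102 -0.383]
turn deg [0.119 0.083 0.036] dp after turn [ 6.135 -0.106 -0.374]
turn deg [-179.881   -0.057    0.131] dp after turn [6.135 0.106 0.374]
```

Emit:
jog_arm(
  turn=[
    [0, 0, 0],
    [0, 0, 0],
    [0, 0, 0],
    [0, 0, 0],
    [0, 0, 0],
    [0, 0, 0],
  ],
  dp=[
    [0, -0.1, -0.4],
    [2, 0, 0],
    [2, 0, 0],
    [1, 0, 0],
    [0.3, 0, 0],
    [0, 0, 0],
  ],
  gripper=[0.3, 0.3, 0.3, 0.3, 0.3, 0.3],
)

```text
clock: 16.38
eef_pos: [534.4, -246.9, 73.9]
eef_rot: [-0.493, 1.562, -0.485]
wrist_force: [-0.5, -0.0, -0.1]
finger_gap: 65.6
```

Run:
```python
from h import *
plan([533,-245.5,62],0.3)
p,d=camera("side");q=cv2.resize(p[90:220,310:450],None,fx=4,fy=4,interpolation=cv2.INTER_CUBIC)
cv2.imwrite("pics/h2.png",q[:,:,::-1])
```

```text
t 16.38 tcp [ 534.422 -246.93    73.903] F [-0.465 -0.036 -0.098] gap 65.6
R
 [[ 0.008 -0.007  1.   ]
 [-0.004  1.     0.007]
 [-1.    -0.004  0.008]]
dp cm [ 1.188  0.149 -0.151]
turn deg [0.125 0.464 0.249] dp after turn [ 1.19   0.144 -0.141]
turn deg [-179.873   -0.39     0.728] dp after turn [ 1.19  -0.144  0.141]
```

View pics/h2.png

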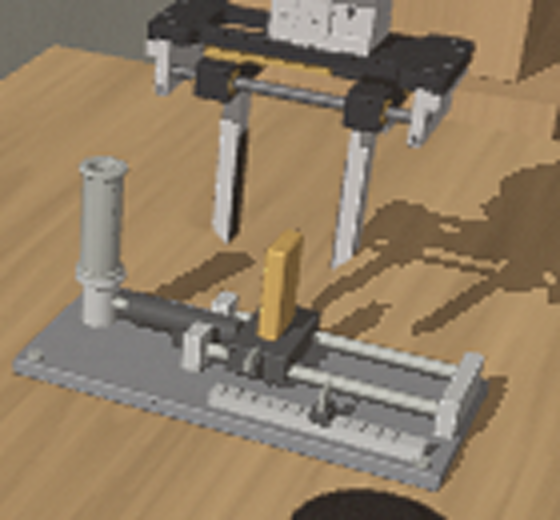

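Run:
```python
from h import *
s=manip.read_state();print(s["eef_pos"],s["clock"])
for q in(s["eef_pos"],[534.4,-246.9,102],[533,-245.5,102],[533,-245.5,74]):print((proj("side",q)-[310,90]+.5)*4)
p,d=camera("top");q=cv2.resize(p[140:290,375:455],None,fx=4,fy=4,interpolation=cv2.INTER_CUBIC)
cv2.imwrite("pics/h3.png",q[:,:,::-1])
p,d=camera("side");q=cv2.resize(p[90:220,310:450],None,fx=4,fy=4,interpolation=cv2.INTER_CUBIC)
cv2.imwrite("pics/h4.png",q[:,:,::-1]);print(manip.read_state()["eef_pos"])
```

```text
[ 534.53287307 -246.99185535   74.07837459] 16.425
[279.24884653 278.5929006 ]
[283.77529826 238.99014346]
[285.14152562 240.36832234]
[280.72320478 280.23115095]
[ 534.52963162 -246.95966898   74.05160629]
```

View pics/h3.png

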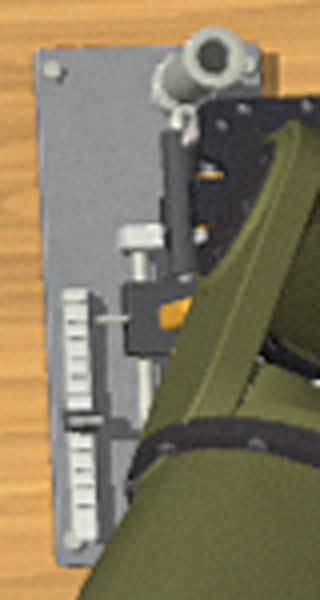

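View pics/h4.png

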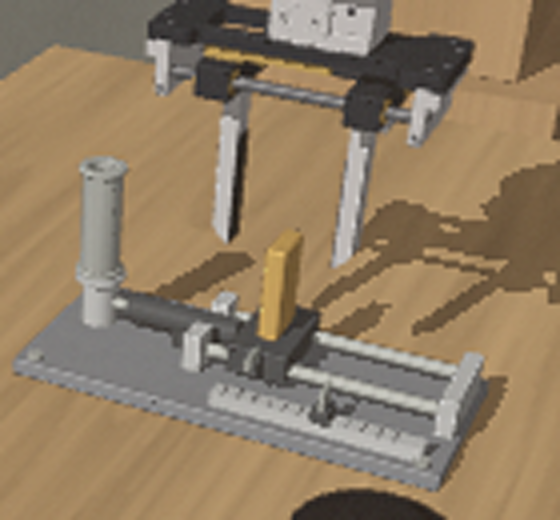

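The side picture shows the fingertips at crop (228,240) and (345,262), about 15–19 mm above where the reported TCP projects. So I'll go down to TCP 50, which clears the 40 mm carriage either way and overlaps the handle well.

Emit:
jog_arm(
  turn=[
    [0, 0.5, 0.2],
    [0, 0, 0],
    [0, 0, 0],
    [0, 0, 0],
    [0, 0, 0],
  ],
  dp=[
    [0.5, 0.1, -0.15],
    [1, 0, 0],
    [0.8, 0, 0],
    [0.2, 0, 0],
    [0, 0, 0],
  ],
  gripper=[0.4, 0.4, 0.4, 0.4, 0.4],
)

```text
clock: 17.15
eef_pos: [532.9, -245.9, 47.2]
eef_rot: [-2.648, 1.569, -2.64]
wrist_force: [-0.2, 1.3, 0.9]
finger_gap: 56.6
```

Run:
```python
from h import *
plan([533,-245.5,50],0.3)
p,d=camera("side");q=cv2.resize(p[90:220,310:450],None,fx=4,fy=4,interpolation=cv2.INTER_CUBIC)
cv2.imwrite("pics/h5.png",q[:,:,::-1])
```

```text
t 17.15 tcp [ 532.861 -245.86    47.158] F [-0.221  1.321  0.859] gap 56.6
R
 [[-0.001 -0.007  1.   ]
 [-0.001  1.     0.007]
 [-1.    -0.001 -0.001]]
dp cm [-0.284  0.036  0.014]
turn deg [ 0.129 -0.067  0.036] dp after turn [-0.284  0.036  0.014]
turn deg [-179.871   -0.057   -0.106] dp after turn [-0.284 -0.036 -0.014]
```

View pics/h5.png

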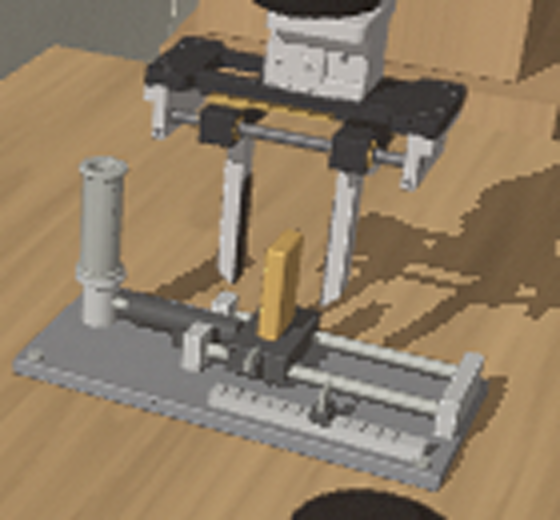

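The fingers straddle the handle about 37 mm deep (tips at crop (230,280) and (333,300)). I'll close on it.

Emit:
jog_arm(
  turn=[
    [0, 0, 0],
    [0, 0, 0],
    [0, 0, 0],
    [0, 0, 0],
    [0, 0, 0],
    [0, 0, 0],
  ],
  dp=[
    [0, 0, 0],
    [0, 0, 0],
    [0, 0, 0],
    [0, 0, 0],
    [0, 0, 0],
    [0, 0, 0],
  ],
  gripper=[1, 1, 1, 1, 1, 1],
  grip_force=40,
)

```text
clock: 17.95
eef_pos: [533.5, -246.1, 48.0]
eef_rot: [-1.082, 1.569, -1.075]
wrist_force: [2.0, -0.3, -1.6]
finger_gap: 13.8
```

Run:
```python
from h import *
plan([479.5,-245.9,50],0.3)
```

```text
t 17.95 tcp [ 533.503 -246.053   47.971] F [ 2.02  -0.346 -1.562] gap 13.8
R
 [[ 0.001 -0.007  1.   ]
 [-0.001  1.     0.007]
 [-1.    -0.001  0.001]]
dp cm [-0.207  0.054 -5.4  ]
turn deg [0.114 0.04  0.075] dp after turn [-0.203  0.044 -5.4  ]
turn deg [-179.886   -0.118    0.063] dp after turn [-0.203 -0.044  5.4  ]
```

Gripped (gap 13.8 for a 14 mm handle). I'll pull out in small rows.

Emit:
jog_arm(
  turn=[
    [0, 0, 0],
    [0, 0, 0],
    [0, 0, 0],
    [0, 0, 0],
    [0, 0, 0],
    [0, 0, 0],
    [0, 0, 0],
    [0, 0, 0],
  ],
  dp=[
    [0, 0, -0.5],
    [0, 0, -0.8],
    [0, 0, -0.8],
    [0, 0, -0.8],
    [0, 0, -0.8],
    [0, 0, -0.7],
    [0, 0, -0.4],
    [0, 0, 0],
  ],
  gripper=[1, 1, 1, 1, 1, 1, 1, 1],
)

```text
clock: 18.95
eef_pos: [482.8, -246.2, 48.0]
eef_rot: [-0.359, 1.565, -0.353]
wrist_force: [8.3, -0.7, -4.8]
finger_gap: 13.9
```

Run:
```python
from h import *
plan([479.5,-245.9,48],0.3)
p,d=camera("top");q=cv2.resize(p[200:275,380:450],None,fx=8,fy=8,interpolation=cv2.INTER_CUBIC)
cv2.imwrite("pics/i1t.png",q[:,:,::-1])
p,d=camera("side");q=cv2.resize(p[90:220,310:450],None,fx=4,fy=4,interpolation=cv2.INTER_CUBIC)
cv2.imwrite("pics/i1s.png",q[:,:,::-1])
```

```text
t 18.95 tcp [ 482.823 -246.189   47.986] F [ 8.293 -0.666 -4.795] gap 13.9
R
 [[ 0.005 -0.007  1.   ]
 [-0.002  1.     0.007]
 [-1.    -0.002  0.005]]
dp cm [-0.003  0.031 -0.332]
turn deg [0.084 0.3   0.112] dp after turn [-0.001  0.031 -0.332]
turn deg [-179.916   -0.177    0.471] dp after turn [-0.001 -0.031  0.332]
```

View pics/i1t.png

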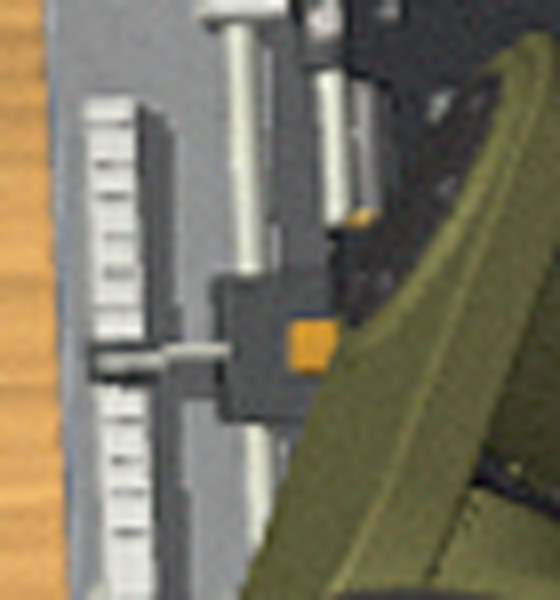

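View pics/i1s.png

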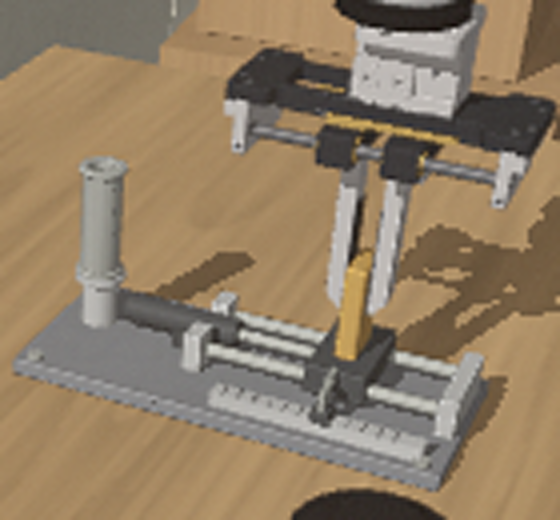

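The pointer (crop (190,351)) is still about 2.5 mm short of the index fin ((150,360)), which fits the state. The core is still seated. I'll pull a little more.

Emit:
jog_arm(
  turn=[
    [0, 0, 0],
    [0, 0, 0],
    [0, 0, 0],
    [0, 0, 0],
  ],
  dp=[
    [0, 0, -0.3],
    [0, 0, -0.1],
    [0, 0, 0],
    [0, 0, 0],
  ],
  gripper=[1, 1, 1, 1],
)

```text
clock: 19.55
eef_pos: [478.4, -246.2, 48.0]
eef_rot: [-0.337, 1.562, -0.33]
wrist_force: [9.0, -1.2, -4.6]
finger_gap: 13.8
```

Run:
```python
from h import *
plan([479.5,-245.9,48],0.3)
p,d=camera("top");q=cv2.resize(p[230:260,385:415],None,fx=16,fy=16,interpolation=cv2.INTER_CUBIC)
cv2.imwrite("pics/i2t.png",q[:,:,::-1])
```

```text
t 19.55 tcp [ 478.389 -246.212   47.969] F [ 9.046 -1.201 -4.647] gap 13.8
R
 [[ 0.008 -0.007  1.   ]
 [-0.003  1.     0.007]
 [-1.    -0.003  0.008]]
dp cm [-0.002  0.03   0.111]
turn deg [0.097 0.456 0.159] dp after turn [-0.003  0.031  0.111]
turn deg [-179.901   -0.25     0.716] dp after turn [-0.003 -0.031 -0.111]
```

View pics/i2t.png

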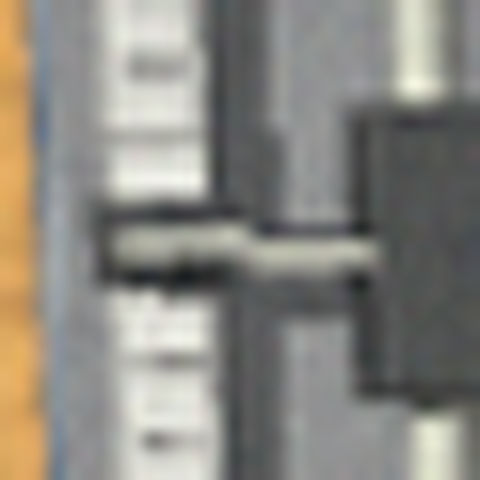

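The fins overlap now; the pointer (crop (300,252)) is about 1.2 mm past the index (crop (200,242)). I'll back off 1 mm and settle.

Emit:
jog_arm(
  turn=[
    [0, 0, 0],
    [0, 0, 0],
    [0, 0, 0],
    [0, 0, 0],
    [0, 0, 0],
    [0, 0, 0],
  ],
  dp=[
    [0, 0, 0.1],
    [0, 0, 0],
    [0, 0, 0],
    [0, 0, 0],
    [0, 0, 0],
    [0, 0, 0],
  ],
  gripper=[1, 1, 1, 1, 1, 1],
)

```text
clock: 20.35
eef_pos: [478.4, -246.3, 48.0]
eef_rot: [-0.356, 1.559, -0.349]
wrist_force: [9.5, -0.5, -3.8]
finger_gap: 13.8
```

Run:
```python
from h import *
plan([479.5,-245.9,48],0.3)
p,d=camera("top");q=cv2.resize(p[230:260,385:415],None,fx=16,fy=16,interpolation=cv2.INTER_CUBIC)
p2,d=camera("side");q2=cv2.resize(p2[100:220,320:410],None,fx=3.5,fy=4,interpolation=cv2.INTER_CUBIC)
cv2.imwrite("pics/i3t.png",np.hstack([q,q2])[:,:,::-1]);print(manip.read_state()["eef_pos"])
```

```text
t 20.35 tcp [ 478.372 -246.255   47.985] F [ 9.525 -0.537 -3.798] gap 13.8
R
 [[ 0.011 -0.007  1.   ]
 [-0.004  1.     0.007]
 [-1.    -0.004  0.011]]
dp cm [-0.     0.035  0.113]
turn deg [0.125 0.622 0.23 ] dp after turn [-0.001  0.035  0.113]
turn deg [-179.872   -0.362    0.976] dp after turn [-0.001 -0.035 -0.113]
[ 478.349 -246.281   47.982]
```

View pics/i3t.png

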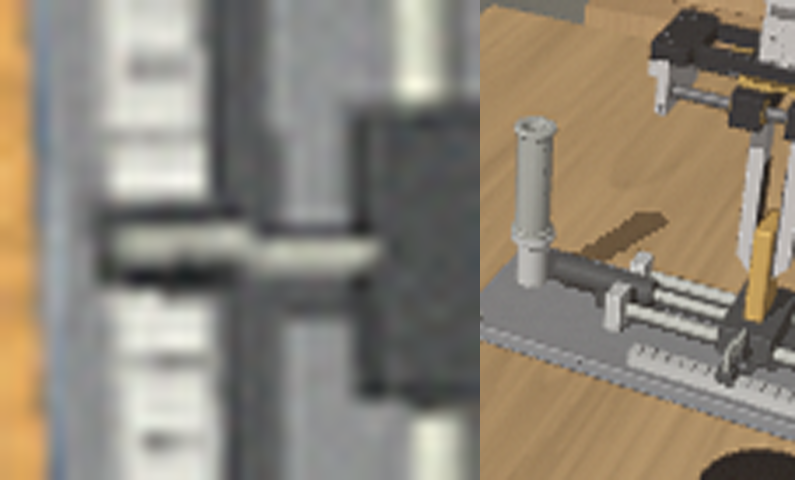

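The fins are in line to about 1 mm (index at crop (180,243), pointer at (310,252)) and the slide is holding still. The core is upright and seated. I'll hand in.

```bash
python3 -c "
from cell import order,manip
print(order.sign_off());s=manip.read_state();print(s['clock'],s['eef_pos'],s['wrist_force'],s['finger_gap'])"
```

```text
the job is handed in; nothing more can be done
None
the job is handed in; nothing more can be done
```

I handed the job in at about 20.4 s of the 54 s. The long core is on the winder's post and let go, and the gripper is holding the slide at the index. The hand-in reported no verdict.

**Last checks before handing in:**
- **Core:** the side picture showed it upright with its base flush on the post's top and the fingers clear of it.
- **Slide:** the fingers had the handle (gap 13.8 mm on a 14 mm block). The wrist read about 9.5 N against the spring, and the pose held still to within 0.1 mm between readings.
- **Pointer:** by the top picture and the arm's reading it sat about 1.1–1.3 mm past the index, inside the 5 mm limit.
- **Other objects:** nothing was driven into the short cores, the tank or the lens cap, but I did not measure their places again at the end.

**Checks that disagreed or failed:**
- **Fingertip height:** in the side picture the fingertips sat about 15–19 mm above where the reported TCP projects. I allowed for it by gripping the handle lower.
- **Core grip:** the pads closed on the core's top flange instead of its barrel. It still carried and seated cleanly.
- **Last trim:** a 1 mm move back to centre the pointer had no effect under the spring load. I left it because the pointer was already within the limit.

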